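Set the cell tester up for a longer cell

TASK

Get the sloping-front cell tester ready for the next longer cell: first switch the current off by turning the large knob on the sloping panel anticlockwise all the way to its end stop, then lift the bay's sliding stop out of its notch, shift it along the bar to the very next notch away from the fixed end contact, and let it drop fully home there. Leave the small knob and everything else standing around undisturbed.

Things in the scene. Friction and masses are not known exactly. Their poses are not given: they have to be found in the camera images.
- tester: Cell tester, light grey, fixed, 300 x 380 mm. Origin on the table under the foot of the sloping panel, mid-width; x level to its back, y to its left, z up. Deck 50 mm high at x -110 to 0 mm; at x 0 to 131 mm the panel rises 35 deg from level to a flat top 142 mm high (to x = 190). The panel's normal leans 35 deg from vertical towards the deck (-x). Display on the panel's left half.
- knob_grip (a point): Large knob (right half of panel, tester x 66, y -105 mm): fluted black cylinder, diameter 36, 2 to 32 mm off the panel. Point on its axis 24 mm off the panel; z = knob axis, outwards, 35 deg from vertical; x, y turn with it. Round: grip at any angle. Needs 0.05 N m to turn, stays where left; turn it in several grasps. No other part stands within 60 mm of it on the panel.
- knob (a joint): Angle of the large knob in rad: 0 at the fully anticlockwise end stop (current off; white mark on its face at half past seven), growing clockwise as seen from outside along its axis, up to 4.71 at the other stop. It starts 1.9 to 3.5 rad from off.
- stop_grip (a point): Centre of the sliding stop's upright black fin, 8 mm thick (x), 22 long (y), 44 high; axes as the tester's. Fin bottom: top face of a loose steel saddle, 26 (x) x 28 (y) x 6 mm, that rides on the bar, all about 110 g. Cheeks reach 16 mm down beside the bar (1.5 mm clear); a tooth 5 mm wide (y), 7 deep, 3 mm to the -y side of the fin's centre, stands in the notch. Lift 8 to 11 mm to free it.
- seat_now (a point): On the bar's top over the middle notch, where the stop starts (tester x -55, y 9, z 72 mm); axes as the tester's. The bar is fixed on the deck along y: 14 mm wide, 22 high, y -85 to 82, five notches across its top 7.5 mm wide, 8 deep, 15 mm apart. The fixed end contact is a black block, 48 mm high, at its -y end (y -71 to -55); the stop's 20 mm contact plate faces it.
- seat_next (a point): On the bar's top over the notch to move to, 15 mm further in the tester's +y (left, away from the fixed contact); axes as the tester's. With the stop seated here its fin's centre (stop_grip) lies 3 mm in +y and 28 mm above this point; if the tooth is still on top of the bar, 35 mm above.
- small_mark (a point): End of the white mark on the small knob (18 mm in diameter, 18 mm high, on the panel 105 mm left of the large knob). To be left as it is.
- short_cell: Cylindrical cell 18 mm in diameter, 50 mm long, standing on the deck near its left end, front half. Origin: centre of its lower end. To be left alone.
- long_cell: Cylindrical cell 18 mm in diameter, 65 mm long, standing on the deck near its right end, front half. Origin: centre of its lower end. To be left alone.
- multimeter: Hand-held meter 150 x 75 x 42 mm lying on the table left of the tester. Origin: centre of its underside. To be left alone.
- cell_rack: White block 130 x 100 mm with upright cells, 68 mm high, on the table right of the tester. Origin: centre of its underside. To be left alone.
- tweezers: Black plastic tweezers 120 mm long lying on the flat top of the tester. To be left alone.
- driver: Screwdriver 170 mm long lying on the table left of the tester, in front of the meter. To be left alone.
- coin_case: Small flat case 90 x 65 x 21 mm on the table right of the tester, in front of the rack. To be left alone.
Not all that is in view belongs to the job. There is more than one size of the part that bears stop_grip; the job needs the largest.

How it is judged:
By the outcome, as a careful person would: the job done as asked, in the order asked, and still so for the second after the job is handed in, with the robot touching nothing.
It also fails if it takes over 58 s, if anything falls off the work surface, if the arm or the gripper's body presses on something with over 40 N, if the wrist force passes 120 N, or if a joint passes its speed limit or range.

ROBOT

A 6-joint arm with a two-finger parallel gripper is mounted at the origin on the work surface. World frame = base frame: x ahead of the robot, y to its left, z up, the work surface at z = 0. Lengths are in mm, angles in rad, forces in N, time in s.
With the tool pointing down it reaches from about 300 to 775 mm from the base axis. Payload 14.6 kg.
Tool frame: the origin (TCP) lies at the very end of the fingers, on their centre line; the grasp point (between the pads) lies 19 mm behind it; z points along the fingers, y is the direction in which the jaws open and shut (so a half turn about z gives the same grasp; the last joint's range is limited). The gripper opens to 94 mm and grips with 3 to 60 N. Pads are 16 mm wide; open, the fingers measure 119 mm over their backs; the gripper's body (75 mm by 177 mm) begins 78 mm behind the grasp point.
Start: joints at [-1.322, 0.3, 1.521, -0, 1.321, -0.067], TCP at [170.81, -522.794, 205.446] pointing down, gripper open.
Joint ranges: [-3.03, 3.03], [-0.79, 2.21], [0.23, 2.52], [-1.04, 4.18], [0, 3.07], [-2.55, 2.55]. Speed limits (rad/s): [2.22, 2.22, 2.57, 3.14, 3.14, 3.14].

INTERFACE

Orientations are given as [roll, pitch, yaw] about the fixed x, y, z axes, in that order (R = Rz(yaw) Ry(pitch) Rx(roll)).
In Python, from cell import manip gives the robot as it stands.
- The arm moves only by the shell command python3 -m inch 'ROWS' [FORCE]. ROWS is a JSON object of lists of equal length, an entry for each row: "grip": the opening, from -1 (shut) to 1 (fully open), so that 0 is half open; "travel": the shift along the world's x, y, z in cm, a list of three; "turn": the turn, a rotation vector about the world's x, y, z in degrees, a list of three. A call has 1 to 10 rows; each row is the pose to reach, as a shift and turn from the pose measured when the call began; what a row does not reach only later rows make up. A row lasts 1/8 s, in which the tool goes at most 62.5 mm and 10.7 degrees, less where a joint would pass 70% of its speed; a pose out of reach is approached as far as the arm can. A call with a gripper value outside its range is refused whole. The fingers move at their own pace and stop on an object; FORCE is the grip in N (left out, the last holds). Time passes only in rows, so rows that repeat a pose let the fingers close. It gives the time, the measured TCP pose, the force and the opening at its end, in the units of the state.
- manip.read_state(): the state, without advancing time (a new reading comes with each control period).
- manip.camera(name): name is "side" or "top" or "wrist"; returns (picture, depth): 384x512x3 uint8, red, green, blue; 384x512 float32, mm along the optical axis (not along the pixel's ray), 0 where there is no reading.
- manip.calibration(name): a dict with "fx", "fy", "cx", "cy" (pixels), "k1" (the pictures are not rectified: a ray, as slopes to the right and down, at radius r is drawn at 1 + k1 r^2 times it, then the intrinsics apply), "world_from_camera" (4x4, takes a point from camera to world coordinates). Camera axes: x right, y up, looking along -z (the intrinsics and any distortion apply to the point x, -y, -z); pixel columns grow to the right and rows downward; lengths in mm; the calibration is good to about 2 mm. A picture is of the moment at which its call begins: read the wrist's pose just before it. calibration takes no time and is no camera call; for the wrist camera it gives the pose at the moment of the call.
- manip.sign_off(): hands the job in, once; it reports no verdict.
Trained networks look in the newest picture that a camera, given by its name, has taken for a name from the list of things; names that differ only in an ending like _2 or _b are one class to them, and where a whole thing is asked for, a point or a joint stands for the part that bears it (a point fixed in the world has none). Each returns a list of dicts, best first, with "p" (0 to 1); they miss things now and then, are a little off and sometimes report something else, mostly with a low value. They report only what shows in the picture. A call takes as long as a camera call. They do not tell look-alikes from the thing itself.
- manip.look_for(camera, label): "bbox" ([left, top, right, bottom] in pixels, round what is visible of it).
The state is a dict: "clock": time; "joints": joint angles; "qd": joint speeds; "effort": joint torques, N m; "eef_pos": TCP position; "eef_rot": TCP orientation; "wrist_force": force on the tool from outside, world axes, zero at the start; "moment": the same for the moment, N m; "finger_gap": finger opening in mm.
Only numpy, scipy, OpenCV 4.12 (cv2) and the standard library are available. Lean on these libraries where they do the work, as an engineer would, in place of code of your own. Each camera call takes 0.05 s, during which the arm holds its last target.

## Working session

There is one attempt and no reset: what is moved stays moved. The work goes in short steps, Python scripts to look and compute and a shell command to move; the robot and the scene stay as the last step left them, time stands still between calls to the robot, and variables do not carry over. Pictures are saved under pics/ and viewed, and the job is handed in when it is done.

```bash
ls; mkdir -p pics; python3 - <<'E'
from cell import manip
import cv2
print(manip.read_state())
for n in ["side","top","wrist"]:
    p,d=manip.camera(n); cv2.imwrite(f"pics/{n}0.png",p[:,:,::-1])
    import numpy as np
    np.save(f"pics/{n}0d.npy",d)
    c=manip.calibration(n); print(n,c)
    for l in ["tester","knob_grip","stop_grip","small_mark"]:
        print(l,[(round(x["p"],2),[int(v) for v in x["bbox"]]) for x in manip.look_for(n,l)][:4])
E
```

```text
pics
{'clock': 0.0, 'joints': array([-1.32158717e+00,  3.00475462e-01,  1.52157416e+00,  9.98839823e-06,
        1.32068971e+00, -6.66074938e-02]), 'qd': array([-1.47496264e-03, -6.57482674e-04,  9.54846695e-05, -6.48484141e-05,
       -3.01645374e-04, -5.36718509e-04]), 'effort': array([ 1.93064084e-04, -5.31810522e+01, -3.52739167e+01,  7.07167760e-02,
        2.44114827e-02, -9.92695573e-05]), 'eef_pos': array([ 170.75822651, -522.55007419,  204.88686494]), 'eef_rot': array([-3.14044917e+00, -8.59736895e-05,  3.15814119e-01]), 'wrist_force': array([ 0.43677443, -0.39519863, -0.3595165 ]), 'moment': array([-0.02199646,  0.04785974, -0.01676179]), 'finger_gap': 94.0492102235363}
side {'fx': 491.05394869292985, 'fy': 491.05394869292985, 'cx': 251.1437413475944, 'cy': 192.31357933888356, 'k1': -0.056038226314455764, 'world_from_camera': array([[-7.53345297e-01,  4.29342370e-01, -4.98132506e-01,
        -8.29797144e+01],
       [-6.57259369e-01, -4.66300159e-01,  5.92093138e-01,
         7.69085290e+02],
       [ 2.19314037e-02,  7.73452837e-01,  6.33474327e-01,
         8.89955181e+02
[... 846 characters left out ...]
0.76, [182, 117, 326, 246])]
knob_grip [(0.5, [280, 167, 296, 186])]
stop_grip [(0.41, [182, 115, 323, 244])]
small_mark [(0.57, [245, 168, 254, 173])]
wrist {'fx': 311.9504545623804, 'fy': 311.9504545623804, 'cx': 254.55107051545127, 'cy': 190.44599808057563, 'k1': -0.0454682250562681, 'world_from_camera': array([[ 3.11708531e-01,  9.10829929e-01,  2.70604199e-01,
         2.49342431e+02],
       [-9.50177682e-01,  2.98921873e-01,  8.83633800e-02,
        -4.96621166e+02],
       [-4.05503031e-04, -2.84665690e-01,  9.58626768e-01,
         3.85950954e+02],
       [ 0.00000000e+00,  0.00000000e+00,  0.00000000e+00,
         1.00000000e+00]])}
tester []
knob_grip []
stop_grip []
small_mark []
```

View pics/side0.png

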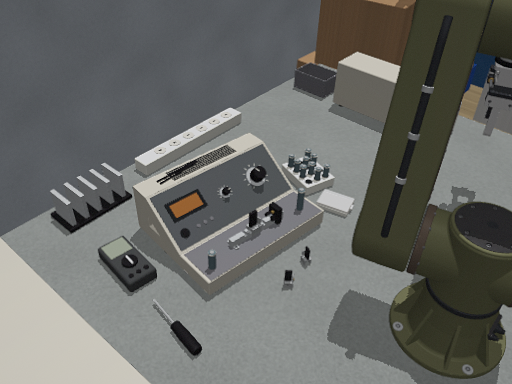

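View pics/top0.png

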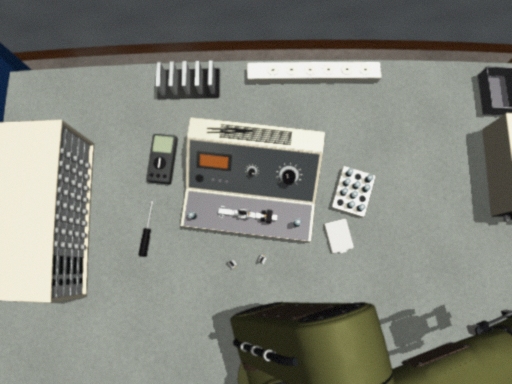

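```bash
cat > h.py <<'E'
import numpy as np, cv2
def unproj(c,u,v,d):
    u=np.asarray(u,float);v=np.asarray(v,float)
    xd=(u-c["cx"])/c["fx"]; yd=(v-c["cy"])/c["fy"]
    x,y=xd.copy(),yd.copy()
    for _ in range(10):
        s=1+c["k1"]*(x*x+y*y); x=xd/s;y=yd/s
    P=np.stack([x*d,-y*d,-d*np.ones_like(x)],-1)
    T=c["world_from_camera"]; return P@T[:3,:3].T+T[:3,3]
def proj(c,P):
    T=c["world_from_camera"]; q=(np.asarray(P,float)-T[:3,3])@T[:3,:3]
    x=q[...,0]/-q[...,2]; y=-q[...,1]/-q[...,2]; s=1+c["k1"]*(x*x+y*y)
    return np.stack([c["fx"]*x*s+c["cx"],c["fy"]*y*s+c["cy"]],-1)
E
cat > fit.py <<'E'
from h import *
from cell import manip
from scipy.optimize import least_squares, differential_evolution
clouds={}
for n in ["top","side"]:
    d=np.load(f"pics/{n}0d.npy"); c=manip.calibration(n)
    v,u=np.mgrid[:384,:512]; P=unproj(c,u,v,d)[d>0]; clouds[n]=P
    if n=="top":
        for uu,vv in [(182,228),(310,241),(187,190),(315,205),(188,120),(325,131),(265,216),(288,176)]:
            print((uu,vv),np.round(unproj(c,uu,vv,d[vv,uu])))
def model(x,y):
    h=np.where(x<0,50,np.where(x<131,50+x*92/131,142.))
    ins=(x>-110)&(x<190)&(abs(y)<190); return np.where(ins,h,0.)
def soft(p,P):
    c,s=np.cos(p[2]),np.sin(p[2]); dx=P[:,0]-p[0];dy=P[:,1]-p[1]
    return c*dx+s*dy, -s*dx+c*dy
for n,P in clouds.items():
    P=P[(P[:,0]>300)&(P[:,0]<820)&(P[:,1]>-300)&(P[:,1]<300)&(P[:,2]>-20)&(P[:,2]<250)]
    def cost(p):
        x,y=soft(p,P); r=np.minimum(abs(P[:,2]-p[3]-model(x,y)),15); return r.mean()
    r=differential_evolution(cost,[(400,650),(-120,120),(-.4,.4),(-6,6)],seed=1,popsize=20,maxiter=150,tol=1e-6)
    print(n,np.round(r.x,4),r.fun,len(P))
E
python3 fit.py
```

```text
(182, 228) [437. 291.  -5.]
(310, 241) [392. -88.  51.]
(187, 190) [544. 268.  50.]
(315, 205) [ 501. -110.    5.]
(188, 120) [777. 279.  -2.]
(325, 131) [ 735. -151.   -7.]
(265, 216) [461.  39.  90.]
(288, 176) [566. -25. 128.]
top [ 5.244643e+02  8.389660e+01 -1.276000e-01 -6.120000e-02] 3.43671407115748 32819
side [ 5.226229e+02  8.365540e+01 -1.292000e-01  4.730000e-02] 4.532773976508791 29945
```

```bash
cat >> h.py <<'E'
from scipy.spatial.transform import Rotation as Ro
TP=np.array([523.5,83.8,0.]); YAW=-0.128
RT=Ro.from_euler('z',YAW).as_matrix()
def t2w(p): return RT@np.asarray(p,float)+TP
A=np.deg2rad(35); N=RT@np.array([-np.sin(A),0,np.cos(A)])
KB=t2w([66,-105,50+66*np.tan(A)])
def Rtool(z,yawdir):  # tool z dir, tool x approx dir
    z=z/np.linalg.norm(z); x=yawdir-z*(yawdir@z); x/=np.linalg.norm(x); return np.stack([x,np.cross(z,x),z],1)
def Rcur(s): return Ro.from_euler('xyz',s["eef_rot"]).as_matrix()
def rel(s,p,R):
    rv=Ro.from_matrix(R@Rcur(s).T).as_rotvec(degrees=True)
    print("travel cm",np.round((np.asarray(p)-s["eef_pos"])/10,2),"turn deg",np.round(rv,1),"norm",round(np.linalg.norm(rv),1))
E
python3 - <<'E'
from h import *
from cell import manip
print("knob base",KB,"N",N,"grip",KB+24*N,"tcp",KB+5*N,"pre",KB+105*N)
for nm,p in [("now",[-55,9,72]),("fin",[-55,12,100]),("next",[-55,24,72])]: print(nm,t2w(p))
for cam in ["side","top"]:
    c=manip.calibration(cam)
    print(cam,proj(c,KB+32*N),proj(c,t2w([-55,12,122])))
s=manip.read_state()
for yw in [-.5,-.83,-1.2]:
    R=Rtool(-N,np.array([np.cos(yw),np.sin(yw),0])); rel(s,KB+105*N,R)
E
python3 - <<'E'
import cv2
a=cv2.imread('pics/side0.png')[120:300,120:330]; cv2.imwrite('pics/side0z.png',cv2.resize(a,None,fx=3.3,fy=3.3,interpolation=cv2.INTER_CUBIC))
E
```

```text
knob base [575.5567359  -28.76596398  96.21369752] N [-0.56888411  0.07321747  0.81915204] grip [561.90351726 -27.00874474 115.87334658] tcp [572.71231535 -28.39987664 100.30945774] pre [515.82390435 -21.07812979 182.22466217]
now [470.09880202  99.74716446  72.        ]
fin [470.4817543  102.72262199 100.        ]
next [472.01356343 114.62445214  72.        ]
side [260.23547388 172.22258225] [252.91942995 211.68174864]
top [288.39926495 179.60996444] [241.65593903 211.53800464]
travel cm [34.5  50.17 -2.32] turn deg [ 11.2 -34.4 -49.3] norm 61.1
travel cm [34.5  50.17 -2.32] turn deg [ 17.7 -32.8 -69. ] norm 78.4
travel cm [34.5  50.17 -2.32] turn deg [ 24.1 -30.5 -88.3] norm 96.4
```

View pics/side0z.png

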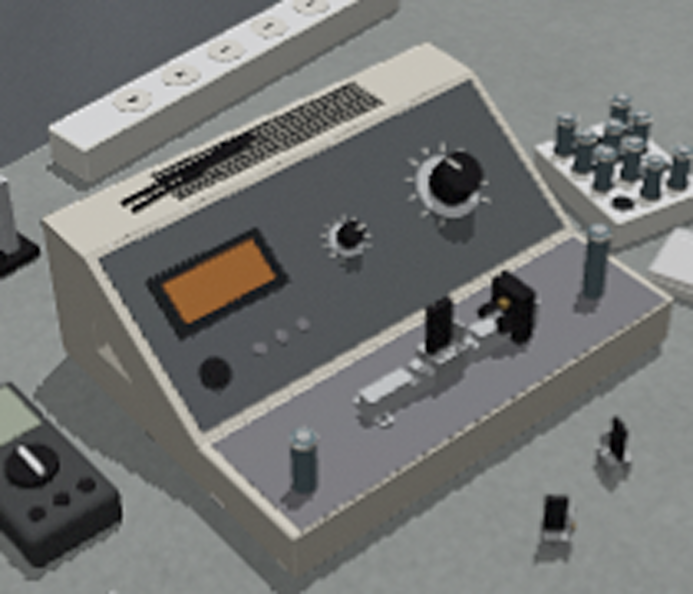

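```bash
python3 -m inch '{"grip":[1,1,1,1,1,0.4,0.2,0.2,0.2,0.2],"travel":[[0,0,6],[3,5,9],[6.5,10,10],[10,15.5,10],[13.5,21,10],[17,26.5,10],[20.5,32,9],[24,38,8],[28,44,6],[31.9,50.5,1.4]],"turn":[[0,0,0],[2,-3.6,-7.7],[4,-7.3,-15.3],[6,-10.9,-23],[7.9,-14.6,-30.7],[9.8,-18.2,-38.3],[11.8,-21.9,-46],[13.8,-25.5,-53.7],[15.7,-29.2,-61.3],[17.7,-32.8,-69]]}' 12
python3 -m inch '{"grip":[0.2],"travel":[[0,0,0]],"turn":[[0,0,0]]}'
python3 - <<'E'
from h import *
from cell import manip
s=manip.read_state(); print(s)
R=Rtool(-N,np.array([np.cos(-.83),np.sin(-.83),0])); rel(s,KB+150*N,R)
E
```

```text
clock: 2.0
eef_pos: [447.7, -89.2, 257.7]
eef_rot: [-2.712, -0.409, -0.972]
wrist_force: [1.3, -0.7, -0.1]
finger_gap: 56.5
clock: 2.12
eef_pos: [447.7, -86.6, 256.4]
eef_rot: [-2.712, -0.408, -0.968]
wrist_force: [0.4, 0.6, -0.4]
finger_gap: 56.3
{'clock': 2.125, 'joints': array([-0.3492448 , -0.28574552,  2.09598606,  0.18781709,  0.77014431,
        2.00232916]), 'qd': array([-0.04477819, -0.02241507, -0.04054348,  0.02055383,  0.03050261,
       -0.11234627]), 'effort': array([  2.80062094, -19.21137393, -34.99477029,  -0.3469384 ,
        -2.63109684,   3.12367447]), 'eef_pos': array([447.66271803, -86.63280491, 256.43201457]), 'eef_rot': array([-2.71217249, -0.40760573, -0.96819424]), 'wrist_force': array([ 0.40775026,  0.58912294, -0.41526448]), 'moment': array([ 0.07009786,  0.22092953, -0.02989182]), 'finger_gap': 56.29642833240198}
travel cm [ 4.26  6.88 -3.73] turn deg [ 0.9 -1.7 -2.6] norm 3.2
```

```bash
python3 -m inch '{"grip":[0.15,0.15,0.15,0.15],"travel":[[2,3.5,-1.8],[4.26,6.88,-3.73],[4.26,6.88,-3.73],[4.26,6.88,-3.73]],"turn":[[0.9,-1.7,-2.6],[0.9,-1.7,-2.6],[0.9,-1.7,-2.6],[0.9,-1.7,-2.6]]}'
cat > look.py <<'E'
from h import *
from cell import manip
import sys
def look(n,tag):
    s=manip.read_state(); c=manip.calibration(n); p,d=manip.camera(n)
    cv2.imwrite(f"pics/{tag}.png",p[:,:,::-1]); np.save(f"pics/{tag}d.npy",d); return s,c,p,d
E
python3 - <<'E'
from look import *
s,c,p,d=look("wrist","w1"); print(s["joints"],s["eef_pos"])
print([(x["p"],x["bbox"]) for x in manip.look_for("wrist","knob_grip")])
print("pred top",proj(c,KB+32*N),"base",proj(c,KB+2*N))
np.save("pics/w1c.npy",c,allow_pickle=True)
R=Rtool(-N,np.array([np.cos(-.83),np.sin(-.83),0])); rel(s,KB+150*N,R)
E
```

```text
clock: 2.62
eef_pos: [490.3, -18.9, 219.8]
eef_rot: [-2.676, -0.411, -1.027]
wrist_force: [-0.5, 0.0, -0.3]
finger_gap: 54.1
[-0.10567889 -0.16318344  2.09975442 -0.02414729  0.59449784  2.40959945] [490.26570693 -18.87958663 219.80869664]
[(0.67, [235.0, 160.3, 270.4, 200.9])]
pred top [254.51027428 185.99967186] base [254.50112198 178.52948744]
travel cm [-0.    0.11 -0.07] turn deg [ 0.1 -0.  -0. ] norm 0.1
```

View pics/w1.png

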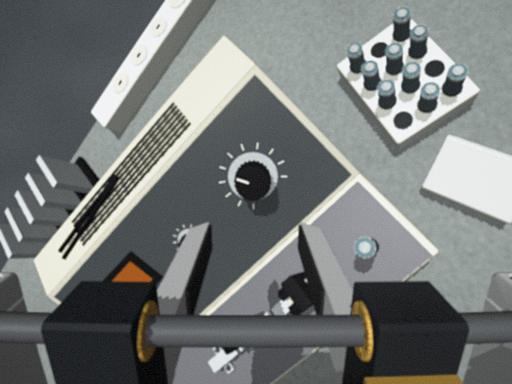

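```bash
python3 - <<'E'
from h import *
c=np.load("pics/w1c.npy",allow_pickle=True).item(); d=np.load("pics/w1d.npy"); p=cv2.imread("pics/w1.png")
a=cv2.resize(p[130:235,200:310],None,fx=6,fy=6,interpolation=cv2.INTER_CUBIC); 
v,u=np.mgrid[140:225,215:295]; P=unproj(c,u,v,d[140:225,215:295])
Q=(P-KB)@N; print("panel off med",np.median(Q[abs(Q)<10]))
M=(Q>24)&(Q<40); print("cap",np.median(Q[M]),M.sum())
X=RT[:,0]; U=X*np.cos(A)+np.array([0,0,np.sin(A)]); Y=RT[:,1]
m=P[M]-KB; hu,hy=m@U,m@Y
print("u rng",hu.min(),hu.max(),np.median(hu),"y",hy.min(),hy.max(),np.median(hy))
# min enclosing circle
print(cv2.minEnclosingCircle(np.stack([hu,hy],1).astype(np.float32)))
g=p[140:225,215:295].mean(2)
W=M&(g>140)&(np.hypot(u-253,v-181)<18)
print("white",W.sum(),[(round(a,1),round(b,1)) for a,b in zip((P[W]-KB)@U,(P[W]-KB)@Y)])
cv2.imwrite("pics/w1z.png",a)
E
```

```text
panel off med 1.2980317046341365
cap 32.08861588414868 1030
u rng -14.305151961634838 22.20551974187263 4.5984958105358515 y -18.65652751912714 17.18850617048886 -1.1705550706555108
((4.282083034515381, -0.5066754817962646), 18.798900604248047)
white 39 [(np.float64(18.3), np.float64(5.8)), (np.float64(17.6), np.float64(5.2)), (np.float64(16.7), np.float64(4.8)), (np.float64(18.3), np.float64(7.3)), (np.float64(17.5), np.float64(6.8)), (np.float64(16.8), np.float64(6.1)), (np.float64(16.0), np.float64(5.5)), (np.float64(15.5), np.float64(4.5)), (np.float64(14.7), np.float64(4.0)), (np.float64(13.9), np.float64(3.5)), (np.float64(16.7), np.float64(7.7)), (np.float64(16.2), np.float64(6.7)), (np.float64(15.4), np.float64(6.2)), (np.float64(14.5), np.float64(5.8)), (np.float64(13.8), np.float64(5.0)), (np.float64(13.5), np.float64(3.8)), (np.float64(12.6), np.float64(3.3)), (np.float64(11.8), np.float64(2.8)), (np.float64(11.1), np.float64(2.1)), (np.float64(14.7), np.float64(6.8)), (np.float64(14.1), np.float64(6.1)), (np.float64(13.3), np.float64(5.4)), (np.float64(12.5), np.float64(4.9)), (np.float64(11.9), np.float64(4.1)), (np.float64(11.1), np.float64(3.5)), (np.float64(10.4), np.float64(2.8)), (np.float64(9.7), np.float64(2.2)), (np.float64(9.1), np.float64(1.3)), (np.float64(11.8), np.float64(5.7)), (np.float64(11.2), np.float64(4.9)), (np.float64(10.3), np.float64(4.4)), (np.float64(9.8), np.float64(3.4)), (np.float64(9.1), np.float64(2.7)), (np.float64(8.2), np.float64(2.2)), (np.float64(7.5), np.float64(1.5)), (np.float64(8.9), np.float64(4.4)), (np.float64(8.2), np.float64(3.7)), (np.float64(7.5), np.float64(3.0)), (np.float64(7.0), np.float64(2.0))]
```

View pics/w1z.png

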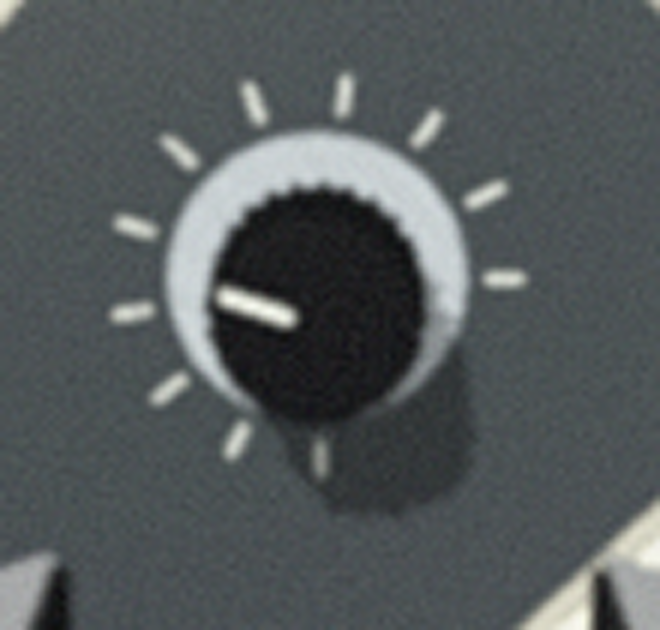

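```bash
cat >> h.py <<'E'
U=RT[:,0]*np.cos(A)+np.array([0,0,np.sin(A)]); Y=RT[:,1]
KC=KB+4*U-0.5*Y
E
python3 - <<'E'
from h import *
from cell import manip
s=manip.read_state(); R=Rtool(-N,np.array([np.cos(-.83),np.sin(-.83),0]))
rel(s,KC+50*N,R); rel(s,KC+6.5*N,R)
E
```

```text
travel cm [ 6.01 -0.69 -8.06] turn deg [0.  0.  0.1] norm 0.1
travel cm [  8.48  -1.   -11.62] turn deg [0.  0.  0.1] norm 0.1
```

```bash
python3 -m inch '{"grip":[0.15,0.15,0.15,0.15,0.15,0.15],"travel":[[3,-0.35,-4],[6,-0.7,-8.1],[7.2,-0.85,-9.8],[8.5,-1,-11.6],[8.5,-1,-11.6],[8.5,-1,-11.6]],"turn":[[0,0,0],[0,0,0],[0,0,0],[0,0,0],[0,0,0],[0,0,0]]}' 12
python3 -m inch '{"grip":[-1,-1,-1,-1],"travel":[[0,0,0],[0,0,0],[0,0,0],[0,0,0]],"turn":[[0,0,0],[0,0,0],[0,0,0],[0,0,0]]}' 12
python3 - <<'E'
from h import *
from cell import manip
s=manip.read_state(); print(s["joints"],s["wrist_force"],s["moment"],s["finger_gap"]); print((s["eef_pos"]-KC)@np.stack([U,Y,N],1)); print("N",N*10,N*100)
E
```

```text
clock: 3.48
eef_pos: [575.1, -29.8, 105.1]
eef_rot: [-2.675, -0.412, -1.031]
wrist_force: [0.3, -0.1, 0.3]
finger_gap: 53.9
clock: 3.98
eef_pos: [574.4, -30.3, 105.4]
eef_rot: [-2.676, -0.412, -1.031]
wrist_force: [-12.0, -6.9, 7.9]
finger_gap: 35.7
[-0.11045309  0.21874183  2.01731661 -0.04365713  0.29404787  2.42955216] [-11.96774077  -6.94847114   7.93697169] [-1.0095784   1.26138015 -0.7786521 ] 35.671769022546506
[ 0.5053138  -1.19147071  8.00035973]
N [-5.6888411   0.73217469  8.19152044] [-56.888411     7.32174685  81.91520443]
```

```bash
python3 -m inch '{"grip":[-1,-1],"travel":[[-0.07,-0.04,0.05],[-0.07,-0.04,0.05]],"turn":[[0,0,0],[0,0,0]]}' 12
python3 - <<'E'
from h import *
from cell import manip
s=manip.read_state(); print(s["joints"],s["wrist_force"],s["moment"],s["finger_gap"]); print((s["eef_pos"]-KC)@np.stack([U,Y,N],1)); print(Rcur(s))
E
```

```text
clock: 4.22
eef_pos: [573.9, -30.5, 106.0]
eef_rot: [-2.675, -0.412, -1.03]
wrist_force: [6.9, 1.2, -6.2]
finger_gap: 35.7
[-0.11122885  0.2163488   2.01866208 -0.04099717  0.29446595  2.42616032] [ 6.85084953  1.20429961 -6.17003261] [ 0.36924559 -0.10350602  0.17709623] 35.65422614498629
[ 0.46659843 -1.44144948  8.82421498]
[[ 0.47130128 -0.67313698  0.56987868]
 [-0.78561739 -0.61407419 -0.07561885]
 [ 0.40084963 -0.41206734 -0.81824207]]
```

```bash
python3 -m inch '{"grip":[-1,-1,-1,-1,-1,-1],"travel":[[0,0,0],[0,0,0],[0,0,0],[0,0,0],[0,0,0],[0,0,0]],"turn":[[-4,0.5,5.7],[-8.5,1.1,12.3],[-13,1.7,18.8],[-17.6,2.3,25.4],[-22.8,2.9,32.8],[-22.8,2.9,32.8]]}' 12
python3 - <<'E'
from h import *
from cell import manip
s=manip.read_state(); print(s["joints"],s["wrist_force"],s["moment"],s["moment"]@N,s["finger_gap"]); print((s["eef_pos"]-KC)@np.stack([U,Y,N],1)); print(Rcur(s))
E
```

```text
clock: 4.97
eef_pos: [574.5, -29.6, 106.3]
eef_rot: [-3.07, -0.612, -0.251]
wrist_force: [11.2, 9.3, -7.3]
finger_gap: 35.8
[-0.11064955  0.21613326  2.0193819  -0.03331578  0.29076194  1.71734707] [11.16987861  9.3212362  -7.28758702] [ 1.55326077 -0.57853948  1.10473453] -0.021039020515245407 35.812582107392025
[ 0.9972541  -0.46685684  8.86198719]
[[ 0.79292745 -0.20795943  0.57272938]
 [-0.20317695 -0.976399   -0.07324019]
 [ 0.57444338 -0.05829125 -0.81646613]]
```

```bash
python3 -m inch '{"grip":[-1,-1,-1,-1,-1,-1,-1],"travel":[[0.04,0.04,-0.05],[0.04,0.04,-0.05],[0.04,0.04,-0.05],[0.04,0.04,-0.05],[0.04,0.04,-0.05],[0.04,0.04,-0.05],[0.04,0.04,-0.05]],"turn":[[-5.1,0.7,7.4],[-10.2,1.3,14.7],[-15.4,2,22.1],[-20.5,2.6,29.5],[-25.6,3.3,36.9],[-30.7,3.9,44.2],[-30.7,3.9,44.2]]}' 12
python3 - <<'E'
from h import *
from cell import manip
s=manip.read_state(); print(s["joints"],s["wrist_force"],s["moment"],s["moment"]@N,s["finger_gap"]); print((s["eef_pos"]-KC)@np.stack([U,Y,N],1)); print(Rcur(s))
E
```

```text
clock: 5.85
eef_pos: [574.4, -28.0, 105.9]
eef_rot: [2.66, -0.396, 0.817]
wrist_force: [-4.4, 11.9, 3.2]
finger_gap: 35.6
[-0.11029941  0.21689698  2.01872426 -0.01503279  0.29284049  0.75520481] [-4.38290365 11.88996558  3.18449586] [1.80325349 0.67071228 1.22433424] 0.026181496087627876 35.5549436281113
[0.51280338 1.1398087  8.62503608]
[[ 0.63164865  0.52386511  0.57147646]
 [ 0.6724711  -0.73702459 -0.06765632]
 [ 0.38574942  0.42703642 -0.81782473]]
```

```bash
python3 -m inch '{"grip":[-1,-1,-1,-1],"travel":[[-0.03,0.05,0.02],[-0.03,0.05,0.02],[-0.03,0.05,0.02],[-0.03,0.05,0.02]],"turn":[[-2.8,0.4,4.1],[-5.7,0.7,8.2],[-9.1,1.2,13.1],[-9.1,1.2,13.1]]}' 12
python3 - <<'E'
from h import *
from cell import manip
s=manip.read_state(); print(s["joints"],s["wrist_force"],s["moment"],s["moment"]@N,s["finger_gap"]); print((s["eef_pos"]-KC)@np.stack([U,Y,N],1))
look_=manip.camera("wrist"); cv2.imwrite("pics/w2.png",look_[0][:,:,::-1])
E
```

```text
clock: 6.35
eef_pos: [573.9, -27.3, 105.9]
eef_rot: [2.581, -0.256, 1.071]
wrist_force: [3.5, 1.9, -4.8]
finger_gap: 35.6
[-0.10916536  0.21621801  2.01823741 -0.01546748  0.2966936   0.47792734] [ 3.54834027  1.86144681 -4.83083122] [0.20357332 0.35781854 0.19751684] 0.07218526813863464 35.644042581503314
[0.062358   1.73077891 8.97228054]
```

View pics/w2.png

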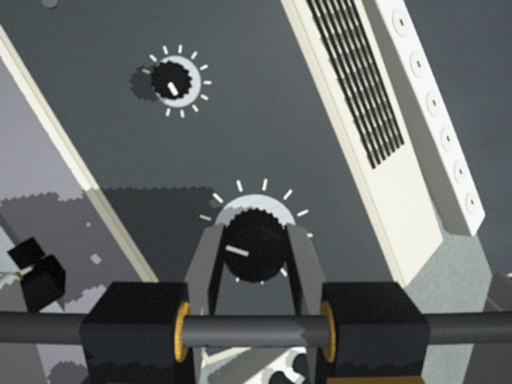

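```bash
python3 -m inch '{"grip":[-1,-1,-1,-1],"travel":[[0,0,0],[0,0,0],[0,0,0],[0,0,0]],"turn":[[-2.8,0.4,4.1],[-5.7,0.7,8.2],[-8.5,1.1,12.3],[-8.5,1.1,12.3]]}' 12
python3 - <<'E'
from h import *
from cell import manip
s=manip.read_state(); print(s["joints"],s["wrist_force"],s["moment"],s["moment"]@N,s["finger_gap"]); print((s["eef_pos"]-KC)@np.stack([U,Y,N],1))
look_=manip.camera("wrist"); cv2.imwrite("pics/w3.png",look_[0][170:320,170:340,::-1].repeat(4,0).repeat(4,1))
E
```

```text
clock: 6.9
eef_pos: [573.6, -27.1, 105.7]
eef_rot: [2.543, -0.113, 1.29]
wrist_force: [-3.0, 4.0, -1.0]
finger_gap: 35.8
[-0.10907699  0.21616606  2.01760888 -0.01392882  0.29982869  0.21860202] [-2.99001964  3.97879522 -0.98058463] [0.48598645 0.79258764 0.32748405] 0.049820521095534503 35.780546200772044
[-0.32415252  1.88502682  9.05499112]
```

View pics/w3.png

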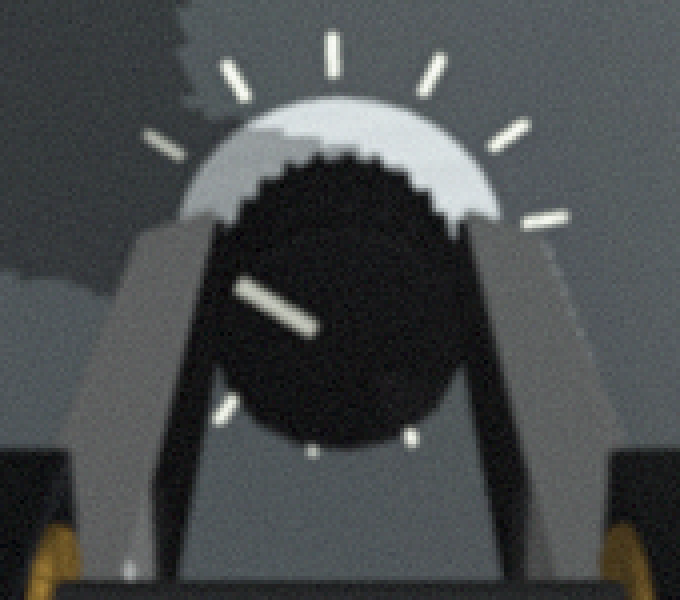

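```bash
python3 -m inch '{"grip":[0.15,0.15,0.15,0.15,0.15,0.15,0.15,0.15],"travel":[[0,0,0],[0,0,0],[0,0,0],[-2,0.3,2.8],[-5,0.6,7.2],[-8,1,11.5],[-8,1,11.5],[-8,1,11.5]],"turn":[[0,0,0],[0,0,0],[0,0,0],[0,0,0],[0,0,0],[0,0,0],[0,0,0],[0,0,0]]}' 12
python3 - <<'E'
from look import *
s,c,p,d=look("wrist","w4"); print(s["joints"],s["finger_gap"]); np.save("pics/w4c.npy",c,allow_pickle=True)
v,u=np.mgrid[:384,:512]; P=unproj(c,u,v,d)
Q=(P-KC)@N; hu=(P-KC)@U; hy=(P-KC)@Y
M=(Q>26)&(Q<40)&(np.hypot(hu,hy)<26)&(d>0)
print("cap",np.median(Q[M]),cv2.minEnclosingCircle(np.stack([hu[M],hy[M]],1).astype(np.float32)))
W=M&(p.mean(2)>120)
m=np.stack([hu[W],hy[W]],1); print(W.sum(),m.mean(0),m[np.argmax(np.hypot(*m.T))],m[np.argmin(np.hypot(*m.T))])
cx=proj(c,KC+32*N); print(cx)
a=p[max(0,int(cx[1])-60):int(cx[1])+60,max(0,int(cx[0])-65):int(cx[0])+65,::-1]; cv2.imwrite("pics/w4z.png",cv2.resize(a,None,fx=4.5,fy=4.5))
E
```

```text
clock: 7.95
eef_pos: [493.7, -17.2, 220.3]
eef_rot: [2.543, -0.114, 1.289]
wrist_force: [-0.5, 0.1, -0.3]
finger_gap: 54.3
[-0.10547166 -0.15459183  2.09022048 -0.01111581  0.59796733  0.21838582] 54.3038385731878
cap 31.98083737763697 ((-0.7556614279747009, 1.2979811429977417), 18.681886672973633)
52 [-7.4891281   6.51844076] [-12.34582246  12.91792697] [-3.33532745  2.64854006]
[255.79831688 188.09269351]
```

View pics/w4.png

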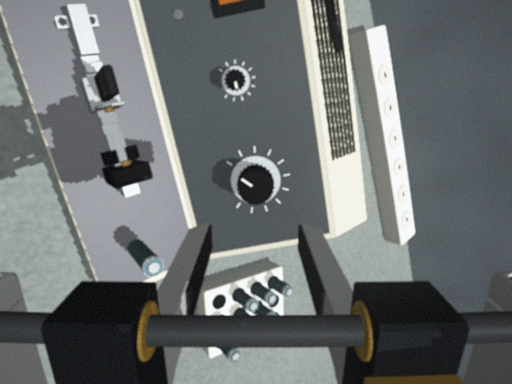

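View pics/w4z.png

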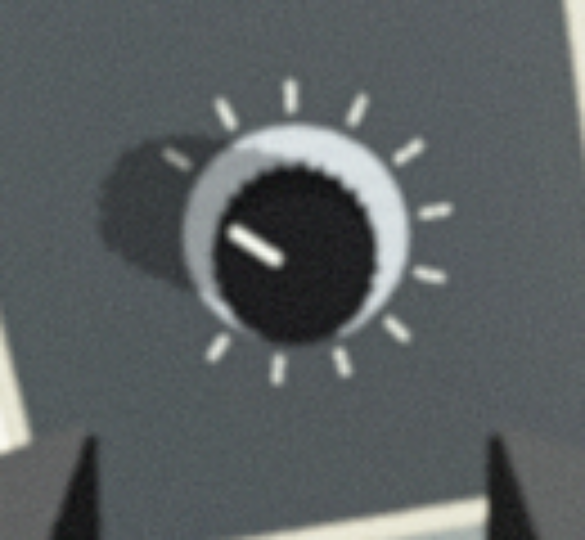

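```bash
python3 - <<'E'
from h import *
from cell import manip
s=manip.read_state(); R=Rtool(np.array([0,0,-1.]),Y); 
rel(s,t2w([-52,12,190]),R)
E
```

```text
travel cm [-2.01 11.95 -2.96] turn deg [ 0.8 34.8 10.5] norm 36.3
```

```bash
python3 -m inch '{"grip":[0.1,0,-0.1,-0.2,-0.2,-0.2,-0.2],"travel":[[-0.5,3,0],[-1,6,0],[-1.5,9,-1],[-2,12,-2],[-2,12,-3],[-2,12,-3],[-2,12,-3]],"turn":[[0.2,8.7,2.6],[0.4,17.4,5.2],[0.6,26.1,7.8],[0.8,34.8,10.5],[0.8,34.8,10.5],[0.8,34.8,10.5],[0.8,34.8,10.5]]}' 12
python3 - <<'E'
from look import *
s,c,p,d=look("wrist","w5"); print(s["joints"],s["finger_gap"]); np.save("pics/w5c.npy",c,allow_pickle=True)
print([(x["p"],x["bbox"]) for x in manip.look_for("wrist","stop_grip")])
v,u=np.mgrid[:384,:512]; P=unproj(c,u,v,d); L=(P-TP)@RT
print("pred",proj(c,t2w([-55,12,122])))
M=(d>0)&(abs(L[...,0]+55)<25)&(abs(L[...,1]-12)<30)&(L[...,2]>108)&(L[...,2]<135)
q=L[M]; print(M.sum(),q.min(0),q.max(0),np.median(q,0))
D=(d>0)&(L[...,0]<-80)&(L[...,0]>-105)&(L[...,1]<60)&(L[...,1]>-50); print("deck z",np.median(L[D][:,2]))
E
```

```text
clock: 8.88
eef_pos: [473.5, 102.2, 189.6]
eef_rot: [3.141, -0.001, 1.442]
wrist_force: [0.1, 0.0, 0.7]
finger_gap: 37.7
[1.36737393e-01 1.67471669e-01 1.72236490e+00 4.26345141e-04
 1.25093471e+00 2.65465967e-01] 37.666373264886786
[(0.85, [112.2, 149.5, 145.8, 171.3]), (0.8, [138.2, 213.2, 170.6, 241.8]), (0.55, [240.0, 169.4, 265.0, 214.8])]
pred [251.50221609 201.64115568]
301 [-58.07878981   1.94986321 108.11168818] [-49.47032324  23.59169691 124.96165675] [-53.734618    14.51089728 122.67596234]
deck z 305.7185511444317
```

View pics/w5.png

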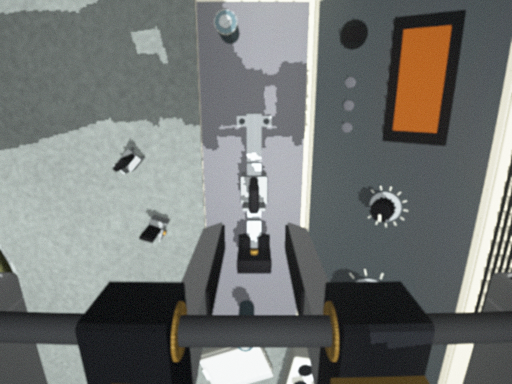

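```bash
python3 - <<'E'
from h import *
from cell import manip
s=manip.read_state(); R=Rtool(np.array([0,0,-1.]),Y); 
rel(s,t2w([-53.7,12.8,86]),R); print(Y)
E
```

```text
travel cm [ -0.18   0.1  -10.41] turn deg [-0.   0.1  0. ] norm 0.1
[0.12765076 0.99181918 0.        ]
```

```bash
python3 -m inch '{"grip":[-0.2,-0.2,-0.2,-0.2,-0.2],"travel":[[-0.18,0.1,-3],[-0.18,0.1,-6],[-0.18,0.1,-8.5],[-0.18,0.1,-10.4],[-0.18,0.1,-10.4]],"turn":[[0,0,0],[0,0,0],[0,0,0],[0,0,0],[0,0,0]]}' 8
python3 -m inch '{"grip":[-1,-1,-1,-1,-1],"travel":[[0,0,0],[0,0,0],[0,0,0],[0,0,0],[0,0,0]],"turn":[[0,0,0],[0,0,0],[0,0,0],[0,0,0],[0,0,0]]}' 8
python3 - <<'E'
from look import *
s,c,p,d=look("wrist","w6"); print(s["wrist_force"]@RT,s["moment"],s["finger_gap"],(s["eef_pos"]-TP)@RT)
a=p[120:300,170:350,::-1]; cv2.imwrite("pics/w6z.png",cv2.resize(a,None,fx=3,fy=3))
E
```

```text
clock: 9.6
eef_pos: [471.4, 103.0, 85.7]
eef_rot: [3.141, -0.001, 1.442]
wrist_force: [-0.1, -1.0, 0.6]
finger_gap: 38.2
clock: 10.22
eef_pos: [471.6, 103.0, 86.2]
eef_rot: [3.141, -0.001, 1.442]
wrist_force: [-0.8, -0.2, 6.1]
finger_gap: 8.0
[-0.80154725 -0.27797119  6.05393554] [-0.20888201  0.20529156 -0.00487174] 7.967912576704338 [-53.9240656   12.43258953  86.15919696]
```

View pics/w6z.png

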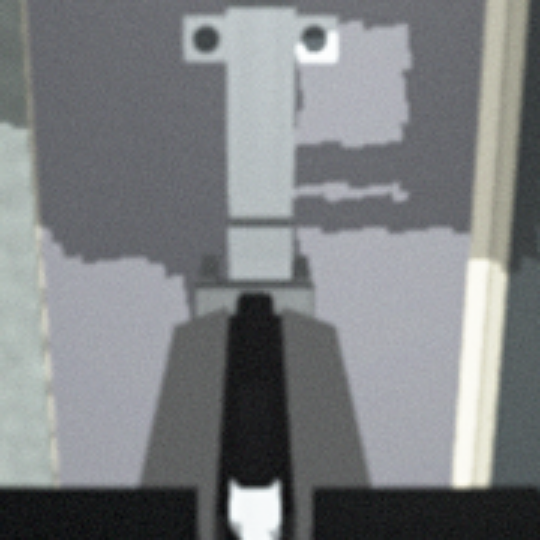

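```bash
python3 -m inch '{"grip":[-1,-1,-1,-1,-1],"travel":[[0,0,0.3],[0,0,0.6],[0,0,0.95],[0,0,0.95],[0,0,0.95]],"turn":[[0,0,0],[0,0,0],[0,0,0],[0,0,0],[0,0,0]]}' 12
python3 - <<'E'
from look import *
s,c,p,d=look("wrist","w7"); print(s["wrist_force"]@RT,s["moment"],s["finger_gap"],(s["eef_pos"]-TP)@RT)
c=manip.calibration("side"); p,d=manip.camera("side")
cv2.imwrite("pics/s7z.png",cv2.resize(p[170:270,200:320,::-1],None,fx=5,fy=5))
E
```

```text
clock: 10.9
eef_pos: [471.5, 103.0, 95.6]
eef_rot: [3.141, -0.001, 1.442]
wrist_force: [-0.4, 0.6, -0.9]
finger_gap: 7.9
[-0.50042639  0.50412766 -0.86923811] [ 0.01278613 -0.07957628 -0.0115947 ] 7.94671784512022 [-53.99425878  12.39694839  95.58624164]
```

View pics/s7z.png

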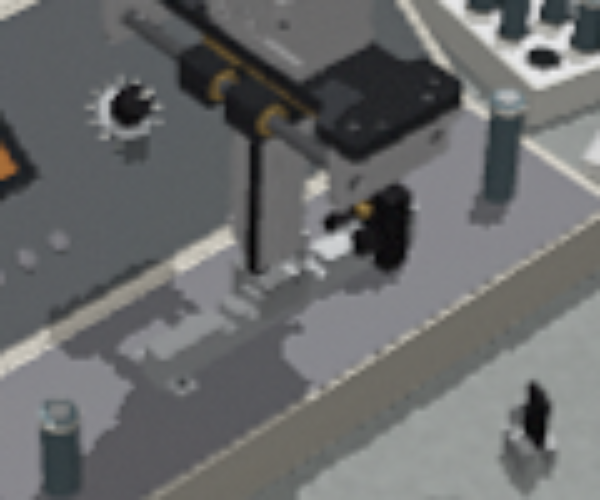

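```bash
python3 -m inch '{"grip":[-1,-1,-1,-1,-1],"travel":[[0.06,0.5,0],[0.13,1,0],[0.19,1.49,0],[0.19,1.49,0],[0.19,1.49,0]],"turn":[[0,0,0],[0,0,0],[0,0,0],[0,0,0],[0,0,0]]}' 12
python3 - <<'E'
from look import *
s=manip.read_state(); print(s["wrist_force"]@RT,s["moment"],s["finger_gap"],(s["eef_pos"]-TP)@RT)
E
```

```text
clock: 11.62
eef_pos: [473.4, 117.9, 95.5]
eef_rot: [3.141, -0.001, 1.442]
wrist_force: [0.4, 0.4, -1.1]
finger_gap: 8.4
[ 0.3546634   0.43595457 -1.11913963] [-0.04133402 -0.094121    0.05910905] 8.412967793663205 [-54.05501817  27.43792101  95.50317443]
```

```bash
python3 -m inch '{"grip":[-1,-1,-1,-1,-1,-1],"travel":[[0,0,-0.2],[0,0,-0.4],[0,0,-0.6],[0,0,-0.8],[0,0,-0.95],[0,0,-0.95]],"turn":[[0,0,0],[0,0,0],[0,0,0],[0,0,0],[0,0,0],[0,0,0]]}' 12
python3 - <<'E'
from look import *
s=manip.read_state(); print(s["wrist_force"]@RT,s["moment"],s["finger_gap"],(s["eef_pos"]-TP)@RT)
E
```

```text
clock: 12.38
eef_pos: [473.4, 117.9, 86.2]
eef_rot: [3.141, -0.001, 1.442]
wrist_force: [-1.2, -0.5, 2.3]
finger_gap: 8.4
[-1.10472922 -0.6240421   2.27627412] [-0.09486284  0.23387452 -0.00780439] 8.366393404592229 [-54.03107248  27.45581505  86.16942188]
```

```bash
python3 -m inch '{"grip":[-0.6,-0.3,-0.2,-0.2,-0.2,-0.2,-0.2,-0.2,-0.2],"travel":[[0,0,0],[0,0,0],[0,0,0],[0,0,0],[0,0,3],[0,0,7],[0,0,10.5],[0,0,10.5],[0,0,10.5]],"turn":[[0,0,0],[0,0,0],[0,0,0],[0,0,0],[0,0,0],[0,0,0],[0,0,0],[0,0,0],[0,0,0]]}' 12
python3 - <<'E'
from look import *
s,c,p,d=look("wrist","w8"); print(s["wrist_force"],s["finger_gap"],s["eef_pos"])
v,u=np.mgrid[:384,:512]; P=unproj(c,u,v,d); L=(P-TP)@RT
M=(d>0)&(abs(L[...,0]+55)<25)&(abs(L[...,1]-27)<30)&(L[...,2]>108)&(L[...,2]<140)
q=L[M]; print(M.sum(),q.min(0),q.max(0),np.median(q,0))
p,d=manip.camera("side")
cv2.imwrite("pics/s8z.png",cv2.resize(p[170:270,200:320,::-1],None,fx=5,fy=5))
E
```

```text
clock: 13.5
eef_pos: [473.0, 117.9, 190.3]
eef_rot: [-3.141, -0.0, 1.442]
wrist_force: [-0.1, -0.1, -0.4]
finger_gap: 37.4
[-0.1431643  -0.09962954 -0.40048812] 37.42387207947294 [473.04763941 117.86994924 190.27173722]
300 [-58.9757848   17.03651483 108.22079182] [-50.26759811  38.57325298 124.93510708] [-54.60344369  29.64726327 122.69608593]
```

View pics/w8.png

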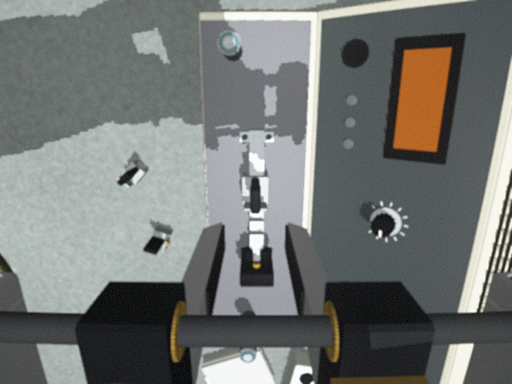

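View pics/s8z.png

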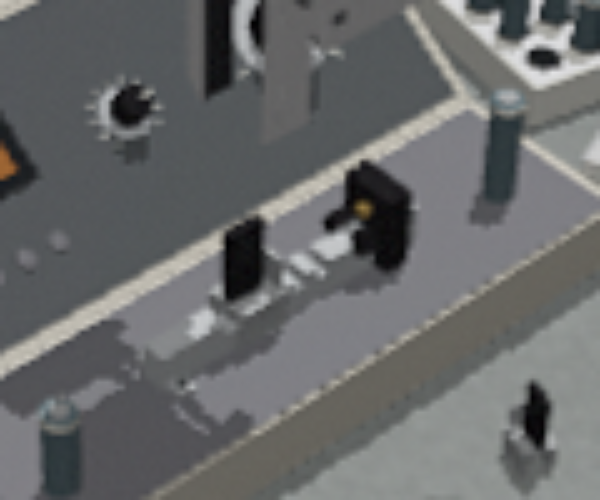

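```bash
python3 -c "
from cell import manip
print(manip.sign_off(), manip.read_state()['clock'])"
```

```text
the job is handed in; nothing more can be done
the job is handed in; nothing more can be done
```

I turned the current off first, then moved the sliding stop to the next notch, and handed the job in at about 13.5 s.

- **Large knob:** I turned it about 111° anticlockwise in one grasp. Another 15° of wrist turn slipped in the jaws without moving the mark. After I let go, the mark measured 135° anticlockwise of straight up, which is half past seven, the off stop.
- **Sliding stop:** I lifted it about 9.5 mm, shifted it 15.0 mm away from the fixed contact, and lowered it with only about 2 N of resistance. After release the wrist camera put its fin 15.0 mm further along, with its top at 122.7 mm, the same as before, so the tooth is fully home.
- **Rest of the scene:** The last wrist and side views showed the gripper clear. The small knob, both cells on the deck and the two loose stops on the table looked unmoved. I did not check the multimeter, driver, tweezers, rack and case again, but the arm stayed clear of them.

**Disagreements:**
- The knob was about 4 mm further up the panel than my first fit of the tester's position, so I corrected for that before gripping it.
- The wrist felt up to about 16 N sideways while gripping the knob, because the grip was slightly off-centre.
- My depth check of the deck height gave a meaningless value because it picked up the gripper, so I ignored it.

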